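Prop the multimeter on the sloping bench rest

TASK

Put the grey handheld multimeter up on the sloping meter rest so that it can be read: back flat on the plate, screen end uppermost, pointing straight up the slope in the middle of the plate, tail resting on the cross-bar ledge. The plate is slippery and the ledge is clamped, only lightly, at a different height each time: bring the tail down gently until it just rests on the ledge, without pushing the ledge along, and only then let go, so that the meter does not drop or slide. Do not ram the rest, and leave the other things on the bench where they are.

Things in the scene. Friction and masses are not known exactly. Their poses are not given: they have to be found in the camera images.
- meter: Handheld multimeter, grey block 160 mm long (x), 62 wide (y), 36 thick (z), about 0.36 kg (varies), lying on its back. Origin: centre of its underside (back). x points to the screen end, z out of the face. Pale screen towards +x; dial 34 across, 9 high, 12 to the -x side of the middle; dark sockets near the -x end (tail). Grip it across y; centre of mass near the middle.
- meter_tail (a point): Middle of the lower edge of the multimeter's tail end (the end away from the screen): 80 along its -x from the origin, at the back's level. Axes as meter.
- rest: Fixed meter rest: steel foot 200 x 200 x 10 mm, legs, sloping plate rising to its +x; at the left or right place. Origin: centre of the foot's underside. The ledge across the plate: a dark bar 190 wide, 14 thick along the slope, 22 off the face, two knobs on top (+-70 from the middle, 9 higher). Clamped at a different height each time, not reported: see or feel for it. It slips at about 14 N.
- rest_plate: The rest's polished, slippery plate, 240 mm up the slope (x), 200 wide (y), 8 thick, 30 degrees from level. Origin: middle of the lower edge of its upper face, 35 above the bench; x points up the slope, z out of the upper face. The ledge's upper side, on which the meter's tail rests, lies anywhere from x = 30 to 80 mm.
- driver: Bystander: black-handled screwdriver, 160 long, lying along x between the two working places (origin: at its underside). Leave it alone.
- spool: Bystander: grey steel bobbin 60 across, 48 high, standing near the robot (origin: centre of its underside). Leave it alone.
- freqbox: Bystander: aluminium instrument box with a finned top, 75 x 100 x 45, beyond the working places (origin: centre of its underside). Leave it alone.
- jar: Bystander: amber glass jar, 50 across, 75 high, near left (origin: centre of its underside). Leave it alone.
- tester: Bystander: small black pocket tester, 55 x 95 x 24, lying flat near right (not the multimeter) (origin: centre of its underside). Leave it alone.
- dish: Bystander: shallow steel dish, 90 across, 28 high, near left (origin: centre of its underside). Leave it alone.
- can: Bystander: plain aluminium can, 60 across, 100 high, near right (origin: centre of its underside). Leave it alone.

How it is judged:
At the end, for the whole second after the job is handed in: Meter released and at rest, held by the ledge: back flat on the plate (5 mm, 6 degrees), within 6 degrees of straight up the slope, screen end uppermost, within 20 mm of the plate's middle line, tail 22 to 88 mm up the plate (x of meter in the frame of rest_plate between 0.102 and 0.167 m and y of meter in the frame of rest_plate between -0.02 and 0.02 m and z of meter in the frame of rest_plate between -0.005 and 0.005 m and x of meter_tail in the frame of rest_plate below 0.088 m and angle between the x axis of meter and the x axis of rest_plate, either way round below 0.1 rad and angle between the z axis of meter and the z axis of rest_plate, either way round below 0.1 rad and angle between meter's own z axis and vertical below 1.2 rad and contact force between meter and rest above 0.5 N and contact force between meter and the fingers below 0.2 N and linear speed of meter below 0.01 m/s and angular speed of meter below 0.1 rad/s); the robot touches nothing.
It fails at once if The meter moves faster than 0.25 m/s while not held by the fingers (let go too early: it dropped or slid more than several mm) (contact force between meter and the fingers below 0.3 N and linear speed of meter above 0.25 m/s).
It fails at once if The meter is pressed against the rest with more than 100 N (contact force between meter and rest above 100 N).
It fails at once if The ledge is pushed more than 6 mm from where it was clamped (distance of ledge_c0 from where it was at the start of the episode above 0.006 m).
It fails at once if A bystander (driver, spool, freqbox, jar, tester, dish, can) is moved more than 25 mm (distance of any of driver, spool, freqbox, jar, tester, dish, can from where it was at the start of the episode above 0.025 m).
It also fails if it takes over 54 s, if anything falls off the work surface, if the arm or the gripper's body presses on something with over 40 N, if the wrist force passes 120 N, or if a joint passes its speed limit or range.

ROBOT

A 6-joint arm with a two-finger parallel gripper is mounted at the origin on the work surface. World frame = base frame: x ahead of the robot, y to its left, z up, the work surface at z = 0. Lengths are in m, angles in rad, forces in N, time in s.
With the tool pointing down it reaches from about 0.3 to 0.875 m from the base axis. Payload 6.4 kg.
Tool frame: the origin (TCP) lies midway between the tips of the shut fingers; the grasp point (between the pads) lies 19 mm behind it; z points along the fingers, y is the line along which they close (so a half turn about z gives the same grasp; the last joint's range is limited). The gripper opens to 85 mm and grips with 20 to 120 N. Pads are 22 mm wide; open, the fingers measure 114 mm over their backs; the gripper's body (76 mm by 85 mm) begins 54 mm behind the grasp point. The pads swing forward as they close: fully open they stand 13 mm farther back than shut.
Start: joints at [0.957, 0.181, 1.607, -0, 1.354, -0.206], TCP at [0.228, 0.528, 0.21] pointing down, gripper open.
Joint ranges: [-2.99, 2.99], [-0.89, 2.07], [0.3, 2.58], [-1.14, 4.28], [0, 2.63], [-3.12, 3.12]. Speed limits (rad/s): [2.57, 2.57, 3.01, 3.14, 3.14, 3.14].

INTERFACE

Orientations are given as a unit quaternion [w, x, y, z].
In Python, from bench import get_obs, camera, hand_in gives the robot as it stands.
- The arm moves only by the tool carry_out, never from a script. Its argument "plan" is a list that holds one entry, the list of rows, each a list of 7 numbers: the shift along the world's x, y, z in m, then the turn, a rotation vector about the world's x, y, z in rad, then the opening, from 0 (shut) to 1 (fully open). In form: [[[x, y, z, rx, ry, rz, hand], ...]]. A call has exactly 5 rows; each row is the pose to reach, as a shift and turn from the pose commanded when the call began; what a row does not reach only later rows make up. A row lasts 1/12 s, in which the tool goes at most 41.7 mm and 7.16 degrees, less where a joint would pass 70% of its speed; a pose out of reach is approached as far as the arm can. A call with a gripper value outside its range is refused whole. The fingers move at their own pace and stop on an object; the grip force is fixed at half the most. Time passes only in rows, so rows that repeat a pose let the fingers close, or fill a call up. It gives the time, the measured TCP pose, the force, the opening and the grip force at its end, in the units of the state.
- get_obs(): the state, without advancing time (a new reading comes with each control period).
- camera(name): name is "scene" or "top" or "wrist"; returns a dict with "pixels" (420x560x3 uint8, red, green, blue), "z_map" (420x560 float32, m along the optical axis (not along the pixel's ray), 0 where there is no reading), "camera_matrix" (3x3 intrinsics, pixels), "cam_to_world" (4x4, takes a point from camera to world coordinates). Camera axes: x right, y up, looking along -z (the intrinsics and any distortion apply to the point x, -y, -z); pixel columns grow to the right and rows downward; lengths in m; the calibration is good to about 2 mm. A picture is of the moment at which its call begins.
- hand_in(): hands the job in; it is judged then, once.
The state is a dict: "time_s": time; "q": joint angles; "dq": joint speeds; "joint_efforts": joint torques, N m; "eef_pos": TCP position; "eef_rot": TCP orientation; "wrist_force": force on the tool from outside, world axes, zero at the start; "torque": the same for the moment, N m; "opening": opening from 0.0 (shut) to 1.0 (fully open); "grasp_force": force on a finger pad.
Only numpy, scipy, OpenCV 4.12 (cv2) and the standard library are available. Lean on these libraries where they do the work, as an engineer would, in place of code of your own. Each camera call takes 0.05 s, during which the arm holds its last target. There are 200 camera calls.

## Working session

There is one attempt and no reset: what is moved stays moved. The work goes in short steps, Python scripts to look and compute and a tool call to move; the robot and the scene stay as the last step left them, time stands still between calls to the robot, and variables do not carry over. Pictures are saved under pics/ and viewed, at most 10 in all, crops included, and the job is handed in when it is done.

Besides the shell and the picture viewer there is one more tool, called after ">>>" as a command line: name --argument value ..., lists and objects as JSON in quotes. carry_out: Moves the arm, as the interface text tells. Its arguments: {"type":"object","properties":{"plan":{"type":"array","items":{"type":"array","items":{"type":"array","items":{"type":"number"}}}}},"required":["plan"]}

```bash
mkdir -p pics; ls
cat > h.py <<'E'
import numpy as np, cv2
from bench import get_obs, camera, hand_in
def pts(c):
    K=c["camera_matrix"];z=c["z_map"];v,u=np.indices(z.shape)
    p=np.stack([(u-K[0,2])/K[0,0]*z,-(v-K[1,2])/K[1,1]*z,-z,np.ones_like(z)],-1)
    return (p@np.asarray(c["cam_to_world"]).T)[...,:3]
E
python3 - <<'E'
from h import *
o=get_obs();print(o)
for n in ("top","scene"):
    c=camera(n);np.savez(n,**c)
    cv2.imwrite(f"pics/{n}0.png",c["pixels"][...,::-1]);print(n,c["camera_matrix"],np.round(c["cam_to_world"],3),(c["z_map"]>0).mean())
E
```

```text
pics
{'time_s': 0.0, 'q': array([ 9.56681639e-01,  1.81559837e-01,  1.60803025e+00, -6.44110591e-06,
        1.35377749e+00, -2.06340363e-01]), 'dq': array([-1.57676675e-03, -6.33887701e-04,  1.72996178e-04, -1.41819765e-03,
       -6.72501523e-05,  2.82044676e-04]), 'joint_efforts': array([-2.34770014e-04, -4.44887710e+01, -3.51322389e+01, -3.63818281e-04,
        9.24230117e-03,  4.59272871e-05]), 'eef_pos': array([0.22768252, 0.52735259, 0.20896286]), 'eef_rot': array([-3.51053220e-04,  2.02476736e-01,  9.79286671e-01, -8.15085519e-04]), 'wrist_force': array([-0.23824894, -0.28362919, -0.52316528]), 'torque': array([0.0143411 , 0.02444614, 0.00477865]), 'grasp_force': 0.0, 'opening': 0.9997893182013737}
top [[425.14743288   0.         279.67160203]
 [  0.         425.14743288 206.03911053]
 [  0.           0.           1.        ]] [[ 2.000e-03  9.980e-01 -7.000e-02  4.360e-01]
 [-1.000e+00  1.000e-03 -4.000e-03  3.000e-03]
 [-4.000e-03  7.000e-02  9.980e-01  1.255e+00]
 [ 0.000e+00  0.000e+00  0.000e+00  1.000e+00]] 0.9958630952380952
scene [[416.75279896   0.         281.50464909]
 [  0.         416.75279896 203.93419958]
 [  0.           0.           1.        ]] [[-0.78  -0.408  0.474  1.029]
 [ 0.625 -0.494  0.604  0.624]
 [-0.012  0.768  0.641  0.723]
 [ 0.     0.     0.     1.   ]] 0.995969387755102
```

View pics/top0.png

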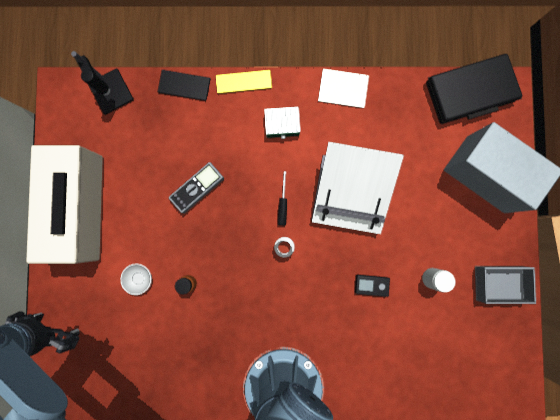

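View pics/scene0.png

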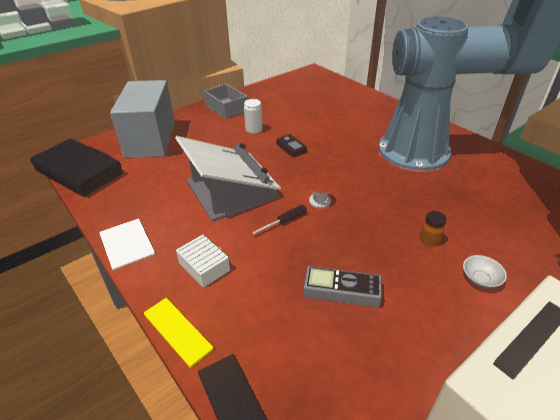

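The top view shows the meter at about (196,188) with its screen towards (208,176). The plate spans about (330,145) to (385,232), with the ledge near row 215 on the robot's side. I'll measure both next.

Run:
```python
from h import *
c=dict(np.load("top.npz"));P=pts(c);px=c["pixels"].astype(int)
print("table z",np.median(P[250:270,300:340,2]))
sub=np.zeros(P.shape[:2],bool);sub[155:222,160:232]=1
m=sub&(P[...,2]>0.025)&(P[...,2]<.06);m=m
q=P[m];print("meter n",m.sum(),"z",np.percentile(q[:,2],[5,50,95]))
r=cv2.minAreaRect((q[:,:2]*1000).astype(np.float32));print(r,cv2.boxPoints(r))
# screen: pale
s=sub&(px.min(-1)>140);print("screen",P[s].mean(0),s.sum())
# plate
sub[:]=0;sub[135:245,305:410]=1
m=sub&(P[...,2]>0.03)&(P[...,2]<.2)
Q=P[m]
# robust plane
best=None;rng=np.random.default_rng(0)
for _ in range(300):
    a=Q[rng.choice(len(Q),3,False)];n=np.cross(a[1]-a[0],a[2]-a[0]);
    if np.linalg.norm(n)<1e-6: continue
    n/=np.linalg.norm(n);i=abs((Q-a[0])@n)<.003
    if best is None or i.sum()>best.sum():best=i
pl=Q[best];ce=pl.mean(0);n=np.linalg.svd(pl-ce,full_matrices=False)[2][2];n*=np.sign(n[2])
print("n",n,"tilt",np.degrees(np.arccos(n[2])))
up=np.array([0,0,1])-n*n[2];up/=np.linalg.norm(up);y=np.cross(n,up)
L=(pl-ce)@np.c_[up,y];r=cv2.minAreaRect((L*1000).astype(np.float32));print(r)
b=cv2.boxPoints(r)/1000
print("corners\n",np.round(ce+b@np.c_[up,y].T,4))
# off-plane = ledge
d=(Q-ce)@n;A=(Q-ce)@np.c_[up,y]
k=(d>.012)&(d<.04);print("ledge n",k.sum(),np.percentile(d[k],[5,50,95]),np.percentile(A[k,0],[1,5,50,95,99]),np.percentile(A[k,1],[1,50,99]))
print("ce",ce,"up",up,"y",y)
```

```text
table z -0.0011046056914169045
meter n 1187 z [0.03030943 0.03557904 0.04123536]
((576.0505981445312, 252.4772491455078), (63.402618408203125, 160.23056030273438), 41.20602798461914) [[499.42285 291.8678 ]
 [604.97766 171.31903]
 [652.67834 213.0867 ]
 [547.12354 333.63547]]
screen [0.59680118 0.22854419 0.04202436] 446
n [-0.49436447  0.08742078  0.86484761] tilt 30.13469155382574
((-13.556137084960938, -0.3952178955078125), (242.49896240234375, 200.13282775878906), 0.06151106208562851)
corners
 [[ 0.4757 -0.0826  0.0334]
 [ 0.441  -0.2797  0.0336]
 [ 0.6476 -0.316   0.1553]
 [ 0.6823 -0.1189  0.1552]]
ledge n 423 [0.01441243 0.0223184  0.03231516] [-0.08781783 -0.08626034 -0.07732183 -0.07222964 -0.07162588] [-0.09353187 -0.00179277  0.09231796]
ce [ 0.5732724  -0.20094969  0.10117497] up [ 0.85163459 -0.15059852  0.50203448] y [ 1.74133012e-01  9.84722141e-01 -1.38777878e-17]
```

The measurements agree with the given sizes:
- **Meter:** 160 × 63, centred at (0.576, 0.2525), heading -48.8°.
- **Plate:** 30.1° slope, heading -10°.
- **Ledge:** its upper side is at plate x of about 0.062.

I'll move over to the meter.

>>> carry_out --plan '[[[0.03, -0.024, 0, 0, 0, -0.08, 1], [0.065, -0.051, 0, 0, 0, -0.17, 1], [0.1, -0.079, 0, 0, 0, -0.26, 1], [0.132, -0.104, 0, 0, 0, -0.35, 1], [0.16, -0.126, 0, 0, 0, -0.443, 1]]]'

```text
time_s: 0.52
eef_pos: [0.389, 0.4003, 0.2096]
eef_rot: [-0.0, 0.414, 0.91, -0.0]
wrist_force: [-0.1, 0.0, 0.1]
opening: 1.0
grasp_force: 0.0
```

>>> carry_out --plan '[[[0.03, -0.024, 0, 0, 0, 0, 1], [0.062, -0.049, 0, 0, 0, 0, 1], [0.094, -0.074, 0, 0, 0, 0, 1], [0.126, -0.099, 0, 0, 0, 0, 1], [0.155, -0.122, 0, 0, 0, 0, 1]]]'

```text
time_s: 0.93
eef_pos: [0.5444, 0.2779, 0.2094]
eef_rot: [-0.0, 0.413, 0.911, -0.0]
wrist_force: [-0.7, 1.0, -0.6]
opening: 1.003
grasp_force: 0.0
```

>>> carry_out --plan '[[[0.02, -0.017, -0.02, 0, 0, 0, 1], [0.033, -0.027, -0.045, 0, 0, 0, 1], [0.033, -0.027, -0.07, 0, 0, 0, 1], [0.033, -0.027, -0.085, 0, 0, 0, 1], [0.033, -0.027, -0.09, 0, 0, 0, 1]]]'

```text
time_s: 1.35
eef_pos: [0.5738, 0.2517, 0.1157]
eef_rot: [-0.003, 0.413, 0.911, -0.002]
wrist_force: [-0.3, 0.0, -1.5]
opening: 1.002
grasp_force: 0.0
```

Run:
```python
from h import *
from scipy.spatial.transform import Rotation as R
o=get_obs();print(o["time_s"],o["eef_pos"],R.from_quat(o["eef_rot"],scalar_first=True).as_matrix(),o["wrist_force"],o["q"])
c=camera("wrist");cv2.imwrite("pics/w1.png",c["pixels"][...,::-1])
P=pts(c);z=P[...,2]
m=((z>0.028)&(z<.06)&(np.linalg.norm(P[...,:2]-[.576,.2525],axis=-1)<.1)).astype(np.uint8)
n,l,st,ce=cv2.connectedComponentsWithStats(m);k=1+st[1:,4].argmax();q=P[l==k]
r=cv2.minAreaRect((q[:,:2]*1000).astype(np.float32));print(r,cv2.boxPoints(r),len(q))
```

```text
1.35 [0.57375301 0.25167569 0.11565758] [[-0.65860972  0.75245553 -0.00662615]
 [ 0.75247774  0.65861598 -0.00149574]
 [ 0.00323861 -0.00597114 -0.99997693]] [-0.31847579  0.02451768 -1.46961081] [ 2.24218286e-01  3.91042303e-01  1.54265253e+00  1.59878392e-05
  1.21469073e+00 -4.94771276e-01]
((577.8052368164062, 253.73294067382812), (62.2250862121582, 159.184814453125), 41.25525665283203) [[501.93103 293.0528 ]
 [606.8999  173.38095]
 [653.67944 214.41309]
 [548.7106  334.08493]] 18358
```

View pics/w1.png

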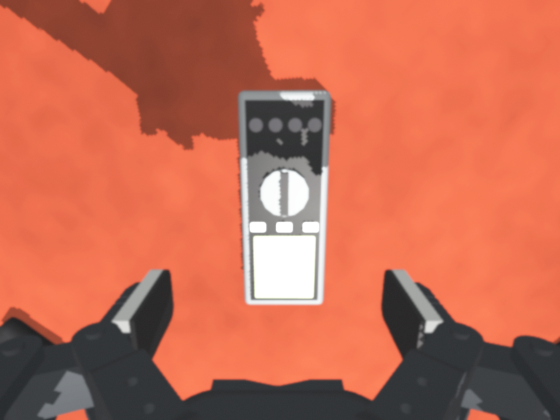

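The wrist view shows the meter at about (285,198), aligned with the fingers, tail (sockets) at the top and screen at the bottom. The two measurements agree within 2 mm, so I'll descend and grip.

>>> carry_out --plan '[[[0.001, 0, -0.02, 0, 0, 0, 1], [0.001, 0, -0.045, 0, 0, 0, 1], [0.001, 0, -0.07, 0, 0, 0, 1], [0.001, 0, -0.085, 0, 0, 0, 1], [0.001, 0, -0.092, 0, 0, 0, 1]]]'

```text
time_s: 1.82
eef_pos: [0.5758, 0.253, 0.0264]
eef_rot: [-0.001, 0.412, 0.911, -0.001]
wrist_force: [-0.8, 0.2, -0.1]
opening: 0.999
grasp_force: 0.0
```

>>> carry_out --plan '[[[0, 0, -0.007, 0, 0, 0, 1], [0, 0, -0.014, 0, 0, 0, 1], [0, 0, -0.02, 0, 0, 0, 1], [0, 0, -0.023, 0, 0, 0, 1], [0, 0, -0.023, 0, 0, 0, 1]]]'

```text
time_s: 2.23
eef_pos: [0.577, 0.2529, 0.0047]
eef_rot: [-0.0, 0.413, 0.911, -0.0]
wrist_force: [0.0, -0.9, 0.2]
opening: 0.998
grasp_force: 0.0
```

>>> carry_out --plan '[[[0, 0, 0, 0, 0, 0, 0.5], [0, 0, 0, 0, 0, 0, 0.3], [0, 0, 0, 0, 0, 0, 0], [0, 0, 0, 0, 0, 0, 0], [0, 0, 0, 0, 0, 0, 0]]]'

```text
time_s: 2.65
eef_pos: [0.578, 0.2532, 0.0064]
eef_rot: [0.001, 0.413, 0.911, 0.001]
wrist_force: [-0.6, -0.8, 5.3]
opening: 0.691
grasp_force: 63.2
```

Gripped at 63 N. Next: lift, turn and carry.

>>> carry_out --plan '[[[0, 0, 0.02, 0, 0, 0, 0], [0, 0, 0.055, 0, 0, 0, 0], [0, 0, 0.095, 0, 0, 0, 0], [0, 0, 0.135, 0, 0, 0, 0], [0, 0, 0.165, 0, 0, 0, 0]]]'

```text
time_s: 3.07
eef_pos: [0.5775, 0.253, 0.1731]
eef_rot: [0.001, 0.413, 0.911, 0.001]
wrist_force: [1.7, 1.0, -3.7]
opening: 0.691
grasp_force: 66.2
```

>>> carry_out --plan '[[[0, -0.025, 0.02, 0, 0, 0.06, 0], [0.001, -0.055, 0.04, 0, 0, 0.13, 0], [0.001, -0.088, 0.05, 0, 0, 0.2, 0], [0.002, -0.12, 0.055, 0, 0, 0.27, 0], [0.002, -0.152, 0.055, 0, 0, 0.34, 0]]]'

```text
time_s: 3.48
eef_pos: [0.5795, 0.0996, 0.2267]
eef_rot: [0.001, 0.251, 0.968, 0.0]
wrist_force: [1.1, -0.7, -3.4]
opening: 0.689
grasp_force: 66.2
```

>>> carry_out --plan '[[[0, -0.032, 0, 0, 0, 0.07, 0], [0.001, -0.065, 0, 0, 0, 0.14, 0], [0.001, -0.098, 0, 0, 0, 0.21, 0], [0.002, -0.13, 0, 0, 0, 0.28, 0], [0.002, -0.16, 0, 0, 0, 0.337, 0]]]'

```text
time_s: 3.9
eef_pos: [0.5804, -0.0609, 0.2244]
eef_rot: [-0.0, 0.085, 0.996, 0.0]
wrist_force: [-0.0, -0.7, -3.8]
opening: 0.696
grasp_force: 66.2
```

>>> carry_out --plan '[[[0, -0.032, 0, -0.018, -0.103, 0, 0], [0.001, -0.065, 0, -0.036, -0.206, 0, 0], [0.001, -0.098, 0, -0.055, -0.31, 0, 0], [0.002, -0.125, 0, -0.073, -0.413, 0, 0], [0.0025, -0.144, 0, -0.091, -0.516, 0, 0]]]'

```text
time_s: 4.32
eef_pos: [0.5828, -0.2057, 0.2254]
eef_rot: [0.26, 0.085, 0.962, -0.024]
wrist_force: [1.3, 0.8, -3.9]
opening: 0.692
grasp_force: 66.2
```

```bash
cat >> h.py <<'E'
ce=np.array([.57327,-.20095,.10117]);up=np.array([.85163,-.1506,.50203]);n=np.array([-.49436,.08742,.86485]);y=np.array([.17413,.98472,0])
O=ce-.1335*up-.0004*y
PL=np.c_[up,y,n]
from scipy.spatial.transform import Rotation as R
def tcp():
    o=get_obs();print("t",o["time_s"],"tcp",o["eef_pos"].round(4),"in plate",((o["eef_pos"]-O)@PL).round(4),"F plate",(o["wrist_force"]@PL).round(2),"open",o["opening"].round(3),o["grasp_force"])
    T=R.from_quat(o["eef_rot"],scalar_first=True).as_matrix();print("tool in plate\n",(PL.T@T).round(4));return o
E
python3 - <<'E'
from h import *
tcp()
for nm in("scene","top"):
    c=camera(nm);np.savez(nm+"1",**c);cv2.imwrite(f"pics/{nm}1.png",c["pixels"][...,::-1])
P=pts(dict(np.load("top1.npz")));L=(P-O)@PL
o=get_obs();d=((o["eef_pos"]-O)@PL)
# meter points: face around 36 above back
m=(abs(L[...,1])<.06)&(L[...,2]>.03)&(L[...,0]>.05)&(abs(L[...,2]-d[2]-.03)<.012)
q=L[m];print(m.sum());
if m.sum()>50:
    r=cv2.minAreaRect((q[:,:2]*1000).astype(np.float32));print(r,q.min(0),q.max(0))
E
```

```text
Traceback (most recent call last):
  File "h.py", line 12, in tcp
    o=get_obs();print("t",o["time_s"],"tcp",o["eef_pos"].round(4),"in plate",((o["eef_pos"]-O)@PL).round(4),"F plate",(o["wrist_force"]@PL).round(2),"open",o["opening"].round(3),o["grasp_force"])
                                                                                                                                                            ^^^^^^^^^^^^^^^^^^
AttributeError: 'float' object has no attribute 'round'
```

```bash
sed -i 's/o\["opening"\].round(3)/round(o["opening"],3)/' h.py
cat >> h.py <<'E'
def meter(c,lo=.015,hi=.06):
    """meter's face in the plate frame, from a camera's depth"""
    o=get_obs();d=(o["eef_pos"]-O)@PL;L=(pts(c)-O)@PL;e=L-d
    m=(abs(e[...,1])<.04)&(abs(e[...,0])<.1)&(e[...,2]>lo)&(e[...,2]<hi)&(c["z_map"]>0)
    q=L[m];h=np.median(q[:,2])
    for t in(.012,.006,.003):
        A=np.c_[q[:,:2],np.ones(len(q))];k=np.ones(len(q),bool) if t==.012 else k
        s=np.linalg.lstsq(A[k],q[k,2],rcond=None)[0];k=abs(A@s-q[:,2])<t
    r=cv2.minAreaRect((q[k][:,:2]*1000).astype(np.float32))
    print("n",k.sum(),"face slopes",s[:2].round(4),"face z at tcp",(s@[d[0],d[1],1]).round(4),"rect",r,"x",np.percentile(q[k,0],[.5,99.5]).round(4),"y",np.percentile(q[k,1],[.5,99.5]).round(4))
E
python3 - <<'E'
from h import *
tcp()
for nm in("scene","top","wrist"):
    c=camera(nm);np.savez(nm+"1",**c);cv2.imwrite(f"pics/{nm}1.png",c["pixels"][...,::-1]);print(nm);meter(c)
E
```

```text
t 4.3167 tcp [ 0.5828 -0.2057  0.2254] in plate [ 0.2047 -0.0026  0.1023] F plate [-0.92  0.99 -3.92] open 0.692 66.22306823730469
tool in plate
 [[-1.0e+00 -6.0e-04  3.0e-03]
 [-6.0e-04  1.0e+00 -3.2e-03]
 [-3.0e-03 -3.2e-03 -1.0e+00]]
scene
n 335 face slopes [-0.0121 -0.2135] face z at tcp 0.1337 rect ((205.50146484375, -2.740619659423828), (159.732421875, 69.0840072631836), 0.24049745500087738) x [0.1267 0.2849] y [-0.0344  0.0316]
top
n 821 face slopes [-0.0089 -0.0286] face z at tcp 0.1303 rect ((199.56040954589844, -7.320415496826172), (158.3503875732422, 65.03350830078125), 0.9803844094276428) x [0.1222 0.2778] y [-0.0352  0.0253]
wrist
n 39907 face slopes [ 0.0003 -0.0014] face z at tcp 0.1313 rect ((185.45367431640625, -0.7334632873535156), (79.65758514404297, 133.32594299316406), 89.89952850341797) x [0.1198 0.2484] y [-0.0317  0.0278]
```

View pics/scene1.png

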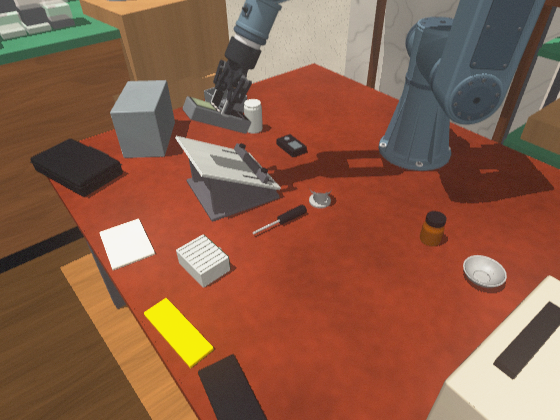

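The meter is in the hand above the rest, around (215,110) in the scene view, screen end away from the robot. Its face is parallel to the plate, the back lies about 7 mm below the TCP, and the tail is at plate x of about 0.122. I'll go down to about 10 mm clear of the plate.

>>> carry_out --plan '[[[0.001, 0, -0.02, 0, 0, 0, 0], [0.002, 0, -0.045, 0, 0, 0, 0], [0.003, 0, -0.07, 0, 0, 0, 0], [0.004, 0, -0.088, 0, 0, 0, 0], [0.004, 0, -0.096, 0, 0, 0, 0]]]'

```text
time_s: 4.88
eef_pos: [0.5867, -0.2009, 0.1257]
eef_rot: [0.256, 0.083, 0.963, -0.021]
wrist_force: [-0.2, 0.3, -4.7]
opening: 0.689
grasp_force: 66.3
```

>>> carry_out --plan '[[[0, 0, 0, 0, 0, 0, 0], [0, 0, 0, 0, 0, 0, 0], [0, 0, 0, 0, 0, 0, 0], [0, 0, 0, 0, 0, 0, 0], [0, 0, 0, 0, 0, 0, 0]]]'

```text
time_s: 5.3
eef_pos: [0.5884, -0.2036, 0.1306]
eef_rot: [0.259, 0.084, 0.962, -0.023]
wrist_force: [-0.4, -0.4, -3.8]
opening: 0.692
grasp_force: 66.3
```

```bash
python3 - <<'E'
from h import *
tcp()
for nm in("scene","wrist"):
    c=camera(nm);np.savez(nm+"2",**c);cv2.imwrite(f"pics/{nm}2.png",c["pixels"][...,::-1]);print(nm);meter(c)
    L=(pts(c)-O)@PL
    a=L[(abs(L[...,1])<.09)&(abs(L[...,1])>.045)&(L[...,0]>.13)&(L[...,0]<.22)&(abs(L[...,2])<.008)];print("plate z",np.median(a[:,2]),len(a))
    b=L[(abs(L[...,1])<.09)&(abs(L[...,1])>.035)&(L[...,0]>.02)&(L[...,0]<.10)&(L[...,2]>.015)&(L[...,2]<.027)];print("ledge",len(b),np.percentile(b[:,0],[2,5,50,95,98]).round(4) if len(b) else "", np.median(b[:,2]))
E
python3 -c "
import cv2;a=cv2.imread('pics/scene2.png')[90:240,140:340];cv2.imwrite('pics/s2c.png',cv2.resize(a,None,fx=4,fy=4,interpolation=2))"
```

```text
t 5.3 tcp [ 0.5884 -0.2036  0.1306] in plate [0.1615 0.0004 0.0177] F plate [-2.19 -0.48 -3.12] open 0.692 66.28764152526855
tool in plate
 [[-1.0e+00 -1.9e-03  3.0e-04]
 [-1.9e-03  1.0e+00 -7.0e-04]
 [-3.0e-04 -7.0e-04 -1.0e+00]]
scene
n 376 face slopes [-0.0113 -0.1654] face z at tcp 0.049 rect ((162.7845458984375, 1.652679443359375), (161.18572998046875, 69.04591369628906), 1.9493296146392822) x [0.0832 0.2417] y [-0.032   0.0347]
plate z 0.0015042274846901055 249
ledge 69 [0.05   0.0509 0.0607 0.0631 0.0634] 0.02218136137784175
wrist
n 39856 face slopes [ 0.0095 -0.0021] face z at tcp 0.0485 rect ((147.07212829589844, 0.34590911865234375), (133.0681610107422, 79.23076629638672), 0.18035194277763367) x [0.0815 0.2101] y [-0.0296  0.0299]
plate z 0.0004719684962050295 17691
ledge 6586 [0.0506 0.051  0.057  0.0615 0.0616] 0.022863044253626744
```

View pics/s2c.png

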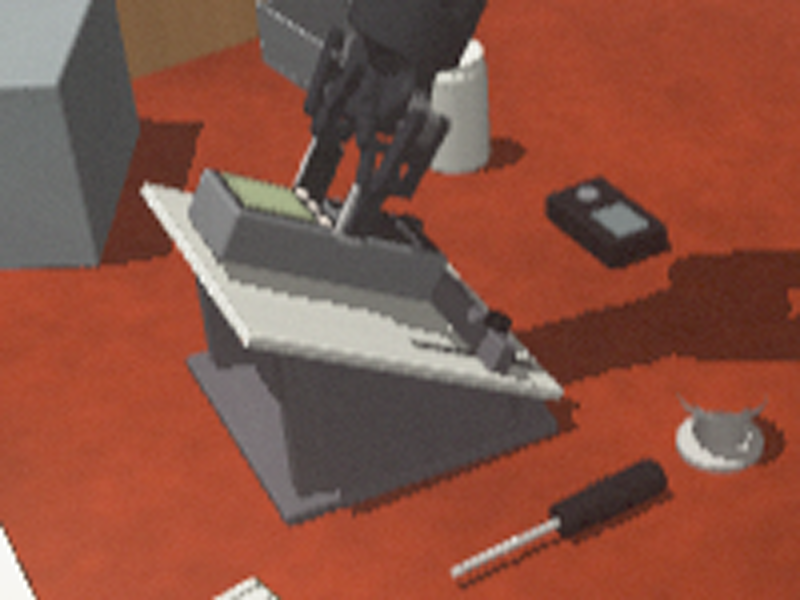

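View pics/wrist2.png

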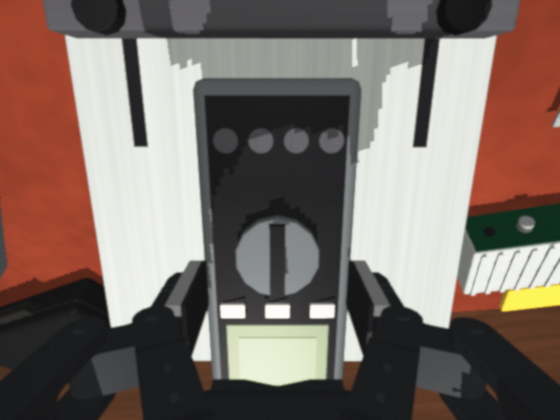

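The wrist view shows the ledge bar's upper edge at row 38 and the meter's tail at row 80. The ledge is at plate x 0.0615 and the tail at 0.0815, with the back 12 mm off the plate. I'll close most of both gaps.

>>> carry_out --plan '[[[-0.001, 0, -0.003, 0, 0, 0, 0], [-0.002, 0, -0.007, 0, 0, 0, 0], [-0.004, 0.001, -0.011, 0, 0, 0, 0], [-0.005, 0.001, -0.014, 0, 0, 0, 0], [-0.005, 0.001, -0.0145, 0, 0, 0, 0]]]'

```text
time_s: 5.82
eef_pos: [0.5821, -0.2017, 0.1142]
eef_rot: [0.258, 0.084, 0.962, -0.022]
wrist_force: [-11.4, 3.7, 9.0]
opening: 0.694
grasp_force: 68.8
```

>>> carry_out --plan '[[[0, 0, 0, 0, 0, 0, 0], [0, 0, 0, 0, 0, 0, 0], [0, 0, 0, 0, 0, 0, 0], [0, 0, 0, 0, 0, 0, 0], [0, 0, 0, 0, 0, 0, 0]]]'

```text
time_s: 6.23
eef_pos: [0.5822, -0.2019, 0.1145]
eef_rot: [0.258, 0.084, 0.962, -0.022]
wrist_force: [-6.4, 1.4, 4.3]
opening: 0.693
grasp_force: 67.7
```

```bash
cat >> h.py <<'E'
def look():
    c=camera("wrist");meter(c);L=(pts(c)-O)@PL
    a=L[(abs(L[...,1])<.09)&(abs(L[...,1])>.045)&(L[...,0]>.09)&(L[...,0]<.2)&(abs(L[...,2])<.008)];print("plate z",np.median(a[:,2]))
    b=L[(abs(L[...,1])<.09)&(abs(L[...,1])>.035)&(L[...,0]>.02)&(L[...,0]<.10)&(L[...,2]>.015)&(L[...,2]<.027)];print("ledge",np.percentile(b[:,0],[2,98]).round(4))
    return c
E
python3 -c "
from h import *
tcp();look()"
```

```text
t 6.2333 tcp [ 0.5822 -0.2019  0.1145] in plate [0.1479 0.001  0.007 ] F plate [-3.48  0.23  6.98] open 0.693 67.71382927894592
tool in plate
 [[-1.0e+00 -1.3e-03 -2.3e-03]
 [-1.3e-03  1.0e+00  6.0e-04]
 [ 2.3e-03  6.0e-04 -1.0e+00]]
n 39819 face slopes [ 0.0154 -0.0004] face z at tcp 0.038 rect ((133.81976318359375, 1.2381820678710938), (133.01712036132812, 79.44378662109375), 0.10093304514884949) x [0.0681 0.1964] y [-0.029   0.0305]
plate z 0.0005300052004817531
ledge [0.0479 0.0615]
```

The back is on the plate with about 10 N, and the tail is about 6.5 mm above the ledge. I'll slide down in small steps and watch the force.

>>> carry_out --plan '[[[-0.001, 0.0001, -0.0004, 0, 0, 0, 0], [-0.002, 0.0003, -0.0008, 0, 0, 0, 0], [-0.003, 0.0005, -0.0012, 0, 0, 0, 0], [-0.0037, 0.0006, -0.0015, 0, 0, 0, 0], [-0.0037, 0.0006, -0.0015, 0, 0, 0, 0]]]'

```text
time_s: 6.7
eef_pos: [0.5784, -0.2013, 0.1123]
eef_rot: [0.258, 0.084, 0.962, -0.022]
wrist_force: [-1.1, 0.5, -3.2]
opening: 0.689
grasp_force: 66.4
```

```bash
python3 -c "
from h import *
tcp();look()"
```

```text
t 6.7 tcp [ 0.5784 -0.2013  0.1123] in plate [0.1435 0.0009 0.0071] F plate [-2.61  0.35 -2.21] open 0.689 66.36834025382996
tool in plate
 [[-1.0e+00 -9.0e-04 -2.8e-03]
 [-9.0e-04  1.0e+00  6.0e-04]
 [ 2.8e-03  6.0e-04 -1.0e+00]]
n 39800 face slopes [ 0.0147 -0.0014] face z at tcp 0.038 rect ((129.26309204101562, 0.9295425415039062), (79.8055419921875, 132.58486938476562), 89.40480041503906) x [0.064  0.1922] y [-0.0292  0.0304]
plate z 0.0005440528095138296
ledge [0.0475 0.0614]
```

>>> carry_out --plan '[[[-0.0003, 0, -0.0003, 0, 0, 0, 0], [-0.0006, 0.0001, -0.0006, 0, 0, 0, 0], [-0.0009, 0.0001, -0.0008, 0, 0, 0, 0], [-0.0011, 0.0002, -0.001, 0, 0, 0, 0], [-0.0011, 0.0002, -0.001, 0, 0, 0, 0]]]'

```text
time_s: 7.17
eef_pos: [0.5778, -0.2014, 0.112]
eef_rot: [0.258, 0.084, 0.962, -0.023]
wrist_force: [-1.1, -0.4, -2.9]
opening: 0.69
grasp_force: 66.5
```

```bash
python3 -c "
from h import *
tcp();look()"
```

```text
t 7.1667 tcp [ 0.5778 -0.2014  0.112 ] in plate [0.1428 0.0007 0.0071] F plate [-2.35 -0.57 -1.94] open 0.69 66.47312521934509
tool in plate
 [[-1.0e+00 -1.2e-03 -1.8e-03]
 [-1.2e-03  1.0e+00  1.0e-04]
 [ 1.8e-03  1.0e-04 -1.0e+00]]
n 39789 face slopes [ 0.0148 -0.0014] face z at tcp 0.038 rect ((128.40673828125, 0.7706680297851562), (132.36598205566406, 79.73705291748047), 0.07680851966142654) x [0.0633 0.1915] y [-0.0293  0.0302]
plate z 0.0005372322593126075
ledge [0.0476 0.0614]
```

>>> carry_out --plan '[[[-0.0003, 0, -0.0002, 0, 0, 0, 0], [-0.0006, 0.0001, -0.0004, 0, 0, 0, 0], [-0.0009, 0.0001, -0.0005, 0, 0, 0, 0], [-0.0011, 0.0002, -0.0007, 0, 0, 0, 0], [-0.0011, 0.0002, -0.0007, 0, 0, 0, 0]]]'

```text
time_s: 7.63
eef_pos: [0.5771, -0.2014, 0.1117]
eef_rot: [0.259, 0.084, 0.962, -0.023]
wrist_force: [3.4, 0.3, -2.4]
opening: 0.689
grasp_force: 66.3
```

```bash
python3 -c "
from h import *
tcp();look()"
```

```text
t 7.6333 tcp [ 0.5771 -0.2014  0.1117] in plate [0.1421 0.0006 0.0072] F plate [ 1.64  0.91 -3.67] open 0.689 66.34179711341858
tool in plate
 [[-1.0e+00 -1.1e-03 -8.0e-04]
 [-1.1e-03  1.0e+00 -2.0e-04]
 [ 8.0e-04 -2.0e-04 -1.0e+00]]
n 39784 face slopes [ 0.0157 -0.0017] face z at tcp 0.0381 rect ((127.79795837402344, 0.5293006896972656), (79.64358520507812, 132.44064331054688), 89.51870727539062) x [0.0625 0.1908] y [-0.0293  0.0301]
plate z 0.0005552142270004008
ledge [0.0475 0.0614]
```

The force along the slope rose by about 4 N and the ledge has not moved, so the tail is on the ledge. I'll settle the back onto the plate and level out the 0.9° slope.

>>> carry_out --plan '[[[0.0001, 0, -0.0002, 0, 0.003, 0, 0], [0.0002, 0, -0.0004, 0.001, 0.006, 0, 0], [0.0003, 0, -0.0005, 0.001, 0.009, 0, 0], [0.0004, -0.0001, -0.0007, 0.002, 0.012, 0, 0], [0.0004, -0.0001, -0.0007, 0.002, 0.012, 0, 0]]]'

```text
time_s: 8.1
eef_pos: [0.577, -0.2014, 0.1113]
eef_rot: [0.252, 0.084, 0.964, -0.022]
wrist_force: [-9.4, 1.5, 10.1]
opening: 0.694
grasp_force: 68.7
```

```bash
python3 -c "
from h import *
tcp();look()"
```

```text
t 8.1 tcp [ 0.577  -0.2014  0.1113] in plate [0.1418 0.0006 0.0069] F plate [-3.14 -0.15 13.5 ] open 0.694 68.66478323936462
tool in plate
 [[-9.999e-01 -1.900e-03 -1.420e-02]
 [-1.900e-03  1.000e+00  0.000e+00]
 [ 1.420e-02  1.000e-04 -9.999e-01]]
n 39719 face slopes [ 0.0146 -0.0003] face z at tcp 0.038 rect ((127.62144470214844, 0.3975372314453125), (131.5012969970703, 79.51549530029297), 0.14687830209732056) x [0.0626 0.1902] y [-0.0295  0.0301]
plate z 0.0005348097133821042
ledge [0.0478 0.0614]
```

The slope reading did not change while the normal force rose, so the back was already flat and the slope is calibration bias. I'll undo the press and bring the tail lightly back onto the ledge.

>>> carry_out --plan '[[[-0.0001, 0, 0.0003, 0, -0.003, 0, 0], [-0.0002, 0, 0.0004, -0.001, -0.006, 0, 0], [-0.0004, 0, 0.0004, -0.001, -0.009, 0, 0], [-0.0007, 0.0001, 0.0003, -0.002, -0.012, 0, 0], [-0.0008, 0.0001, 0.0002, -0.002, -0.012, 0, 0]]]'

```text
time_s: 8.57
eef_pos: [0.5771, -0.2016, 0.1116]
eef_rot: [0.259, 0.084, 0.962, -0.023]
wrist_force: [5.0, 1.0, 3.8]
opening: 0.694
grasp_force: 66.8
```

```bash
python3 -c "
from h import *
tcp();look()"
```

```text
t 8.5667 tcp [ 0.5771 -0.2016  0.1116] in plate [0.1421 0.0005 0.007 ] F plate [6.05 1.87 0.91] open 0.694 66.76575779914856
tool in plate
 [[-1.e+00 -8.e-04  4.e-04]
 [-8.e-04  1.e+00 -5.e-04]
 [-4.e-04 -5.e-04 -1.e+00]]
n 39798 face slopes [ 0.0144 -0.0006] face z at tcp 0.038 rect ((128.14476013183594, 0.40247344970703125), (132.70724487304688, 79.90850067138672), 0.0837857574224472) x [0.0625 0.1908] y [-0.0295  0.03  ]
plate z 0.0005463214070961455
ledge [0.0476 0.0614]
```

The tail rests on the ledge with about 8 N and the back bears about 4 N. Releasing.

>>> carry_out --plan '[[[0, 0, 0, 0, 0, 0, 0.7], [0, 0, 0, 0, 0, 0, 0.75], [0, 0, 0, 0, 0, 0, 0.8], [0, 0, 0, 0, 0, 0, 0.9], [0, 0, 0, 0, 0, 0, 1]]]'

```text
time_s: 9.03
eef_pos: [0.5756, -0.2008, 0.1099]
eef_rot: [0.257, 0.084, 0.962, -0.022]
wrist_force: [-0.1, 0.2, 0.1]
opening: 0.995
grasp_force: 0.0
```

>>> carry_out --plan '[[[0, 0, 0, 0, 0, 0, 1], [0, 0, 0, 0, 0, 0, 1], [0, 0, 0, 0, 0, 0, 1], [0, 0, 0, 0, 0, 0, 1], [0, 0, 0, 0, 0, 0, 1]]]'

```text
time_s: 9.45
eef_pos: [0.5762, -0.2011, 0.1107]
eef_rot: [0.258, 0.084, 0.962, -0.023]
wrist_force: [1.0, 0.2, 0.6]
opening: 1.0
grasp_force: 0.0
```

```bash
python3 -c "
from h import *
tcp();c=look();cv2.imwrite('pics/w3.png',c['pixels'][...,::-1])"
```

```text
t 9.45 tcp [ 0.5762 -0.2011  0.1107] in plate [0.1408 0.0007 0.0068] F plate [1.16 0.33 0.04] open 1.0 0.0
tool in plate
 [[-1.0e+00 -1.2e-03 -2.0e-03]
 [-1.2e-03  1.0e+00  2.0e-04]
 [ 2.0e-03  2.0e-04 -1.0e+00]]
n 38925 face slopes [ 0.0139 -0.0003] face z at tcp 0.0379 rect ((127.17532348632812, 0.2142620086669922), (131.2191619873047, 60.9833984375), 0.09781299531459808) x [0.0623 0.1892] y [-0.0294  0.0298]
plate z 0.0005422957276475817
ledge [0.0477 0.0614]
```

View pics/w3.png

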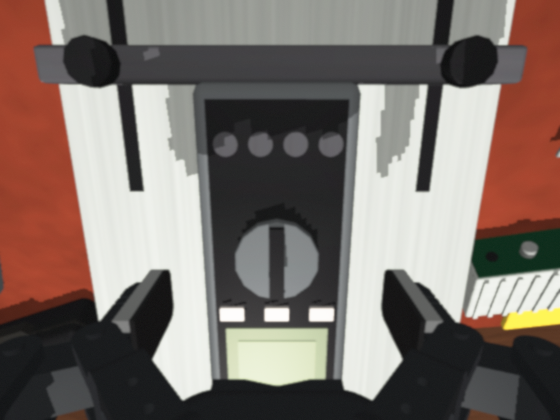

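The wrist view shows the meter still, its tail against the ledge at row 84 and the fingers clear on both sides. I'll retreat along the plate normal.

>>> carry_out --plan '[[[-0.004, 0.001, 0.007, 0, 0, 0, 1], [-0.012, 0.002, 0.021, 0, 0, 0, 1], [-0.025, 0.004, 0.044, 0, 0, 0, 1], [-0.04, 0.007, 0.07, 0, 0, 0, 1], [-0.05, 0.009, 0.087, 0, 0, 0, 1]]]'

```text
time_s: 9.92
eef_pos: [0.5256, -0.1921, 0.2001]
eef_rot: [0.259, 0.084, 0.962, -0.023]
wrist_force: [0.6, -0.6, 1.0]
opening: 0.997
grasp_force: 0.0
```

>>> carry_out --plan '[[[0, 0, 0.01, 0, 0, 0, 1], [0, 0, 0.02, 0, 0, 0, 1], [0, 0, 0.02, 0, 0, 0, 1], [0, 0, 0.02, 0, 0, 0, 1], [0, 0, 0.02, 0, 0, 0, 1]]]'

```text
time_s: 10.33
eef_pos: [0.526, -0.1917, 0.2163]
eef_rot: [0.257, 0.084, 0.962, -0.022]
wrist_force: [0.3, -0.2, -0.9]
opening: 1.002
grasp_force: 0.0
```

```bash
python3 -c "
from h import *
o=tcp();c=camera('wrist');L=(pts(c)-O)@PL
m=(abs(L[...,1])<.05)&(L[...,0]>.055)&(L[...,0]<.235)&(abs(L[...,2]-.037)<.006);q=L[m]
print(cv2.minAreaRect((q[:,:2]*1000).astype(np.float32)),np.median(q[:,2]));print(hand_in())"
```

```text
t 10.3333 tcp [ 0.526  -0.1917  0.2163] in plate [0.1497 0.0012 0.1238] F plate [-0.16 -0.17 -0.94] open 1.002 0.0
tool in plate
 [[-1.0e+00 -9.0e-04 -3.8e-03]
 [-9.0e-04  1.0e+00  1.3e-03]
 [ 3.8e-03  1.3e-03 -1.0e+00]]
((141.47802734375, -0.037029266357421875), (158.7177734375, 62.238685607910156), 0.040023092180490494) 0.037421152989425596
the job is handed in; nothing more can be done
None
```

The multimeter is on the rest, back flat, centred and straight up the slope, with its tail on the unmoved ledge; I released it, backed the arm clear and handed the job in at 10.3 s (no verdict was returned).

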